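Plug the short pipe into the boot dryer and hold it home

ROBOT

A 6-joint arm with a two-finger parallel gripper is mounted at the origin on the work surface. World frame = base frame: x ahead of the robot, y to its left, z up, the work surface at z = 0. Lengths are in m, angles in rad, forces in N, time in s.
With the tool pointing down it reaches from about 0.325 to 0.775 m from the base axis. Payload 5.5 kg.
Tool frame: the origin (TCP) lies at the very end of the fingers, on their centre line; the grasp point (between the pads) lies 19 mm behind it (arm.grip_point_offset is the distance from the TCP to the grasp point, in m); z points along the fingers, y is the line along which they close (so a half turn about z gives the same grasp; the last joint's range is limited). The gripper opens to 88 mm and grips with 3 to 60 N. Pads are 20 mm wide; open, the fingers measure 115 mm over their backs; the gripper's body (75 mm by 178 mm) begins 61 mm behind the grasp point.
Start: joints at [-1.355, 0.091, 1.231, -0, 1.82, -0.057], TCP at [0.162, -0.578, 0.223] pointing down, gripper open.
Joint ranges: [-2.87, 2.87], [-0.86, 2.18], [0.17, 2.46], [-1.51, 4.65], [0.06, 2.69], [-2.65, 2.65]. Speed limits (rad/s): [2.57, 2.57, 3.01, 3.14, 3.14, 3.14].

INTERFACE

Orientations are given as a rotation vector (axis times angle).
In Python, from rig import arm, read_camera, workorder gives the robot as it stands.
- The arm moves only by the tool send_rows, never from a script. Its argument "plan" is a list of rows, each a list of 7 numbers: the shift along the tool's x, y, z each as a share of 30 mm, from -1 to 1, then the turn, a rotation vector about the tool's x, y, z each as a share of 0.1 rad, from -1 to 1, then the closure in counts, from 0 (fully open) to 255 (shut). A call has 1 to 8 rows; each row shifts and turns the commanded pose from where the row before left it, along the tool's axes as they then stand; what a row does not reach is not made up. A row lasts 1/8 s, in which the tool goes at most 62.5 mm and 10.7 degrees, less where a joint would pass 70% of its speed; a pose out of reach is approached as far as the arm can. A call with a number of a shift or a turn outside -1 to 1 is refused whole. A call with a gripper value outside its range is refused whole. The fingers move at their own pace and stop on an object; "newtons" is the grip in N (left out, the last holds). Time passes only in rows, so rows that do not move let the fingers close. It gives the time, the measured TCP pose, the force, the opening and the grip force at its end, in the units of the state.
- arm.state(): the state, without advancing time (a new reading comes with each control period).
- read_camera(name): name is "scene" or "top" or "wrist"; returns a dict with "color" (400x640x3 uint8, red, green, blue), "range_z" (400x640 float32, m along the optical axis (not along the pixel's ray), 0 where there is no reading), "K" (3x3 intrinsics, pixels), "R" (3x3) and "t" (3): a world point X has camera coordinates R X + t. Camera axes: x right, y down, z forward; pixel columns grow to the right and rows downward; lengths in m; the calibration is good to about 2 mm. A picture is of the moment at which its call begins.
- workorder.close_job(): hands the job in; it is judged then, once.
The state is a dict: "clock": time; "joint_pos": joint angles; "joint_velocities": joint speeds; "joint_torque": joint torques, N m; "tcp_pos": TCP position; "orientation": TCP orientation; "force": force on the tool from outside, world axes, zero at the start; "torque": the same for the moment, N m; "gripper_width": finger opening in m; "grip_force": force on a finger pad.
Only numpy, scipy, OpenCV 4.12 (cv2) and the standard library are available. Lean on these libraries where they do the work, as an engineer would, in place of code of your own. Each camera call takes 0.05 s, during which the arm holds its last target. There are 200 camera calls.

TASK

Get the boot dryer blowing: turn its clamp knob so that the attached cover swings fully clear of the air port, then take the shorter of the two pipes out of the wooden rack. Turn the pipe until the four fins of its foot mesh with the cross-shaped slot of the port and push it fully home, upright, with its flange flush on the port, against the spring of the air valve. Finish while still gripping the pipe and pressing it home (the spring lifts it if you let go), and leave the tall pipe in the rack and the bottle opener and carabiner where they lie.

Things in the scene. Friction and masses are not known exactly. Their poses are not given: they have to be found in the camera images.
- port_mouth (a point): Centre of the top of the air port: a fixed square black collar, 52 x 52 mm, top 68 mm above the shelf, z up. A cross-shaped slot goes straight down: two slots 13 mm wide, 43 mm long, along this point's x and y axes (a quarter turn gives the same cross). It may stand at any angle in the dryer. A sprung valve plate lies 12 mm down. At the start the cover lies 3 mm above it
- dryer: Fixed grey boot dryer, a flat box 170 mm (x) by 260 mm (y) by 60 mm high, origin under its centre at shelf height. The port's centre is at its y = +50 mm, the clamp knob's axis at its y = -40 mm (both x = 0)
- valve (a joint): How far the valve plate is pushed down, m: 0 when free, 0.018 when a pipe is fully home (end stop 0.022). Its spring pushes up with about 4 N at 0 and about 9 N at 0.018, enough to lift the pipe out of its home position
- knob_grip (a point): Grip point of the clamp knob, on its vertical turning axis, 100 mm above the shelf, z up: an upright black bar 40 mm long (y axis), 12 mm thick (x axis), from 84 to 116 mm above the shelf. Under it a flat aluminium cover arm (71 to 76 mm above the shelf) turns with it: it runs from the axis along this point's +y to a round cover of 56 mm diameter centred 90 mm from the axis
- cover (a joint): Angle of knob and cover, rad: 0 with the round cover centred over the port, growing clockwise seen from above, end stop at 1.57; the cover clears a pipe's flange from about 0.7 on. Starts between -0.2 and 0.3, stays where it is left (friction about 0.06 N m)
- pipe_mid (a point): Centre (half-way up) of the short white pipe, 140 mm tall, about 0.16 kg, z up, standing in one rack hole, flange on the rack's top. Its head is a flat oblong 50 mm (x axis) by 24 mm (y axis), 40 mm high, its middle 50 mm above this point; below it a round stem of 23 mm, then a flange of 52 mm diameter, 6 mm thick, then the foot
- pipe_seat (a point): Centre of the underside of the short pipe's flange, 40 mm below pipe_mid, same axes; it meets port_mouth when home. Below it the foot, 30 mm long: four fins in a cross along the x and y axes, 38 mm tip to tip, 10 mm thick, the lowest 5 mm wedge-shaped as a lead-in
- tall_mid (a point): Centre (half-way up, 87.5 mm above the tips of its foot) of the tall pipe, 175 mm tall, otherwise like the short one; it stands in the other hole of the rack, its top 190 mm above the shelf, and stays there
- rack: Fixed wooden rack, 80 mm (x) by 240 mm (y) by 45 mm high, origin under its centre at shelf height; two upright through holes of 45 mm diameter at y = +75 and -75 mm. Either pipe may be in either hole
- opener: Chrome bottle opener lying flat, about 45 x 130 mm, 8 mm thick; origin at its centre on the shelf; to be left alone
- carabiner: Red plastic carabiner lying flat, about 85 x 55 mm, 9 mm thick; origin at its centre on the shelf; to be left alone
Things that resemble listed ones, but are neither listed nor needed, are in the scene too. Leave any pink or yellow look-alike of the part that bears pipe_mid alone. Leave any blue look-alike of the part that bears tall_mid alone.

How it is judged:
By the outcome, as a careful person would: the job done as asked, in the order asked, and still so for the second after the job is handed in, while the arm keeps its last pose, push and grip.
It also fails if it takes over 51 s, if anything falls off the work surface, if the arm or the gripper's body presses on something with over 40 N, if the wrist force passes 120 N, or if a joint passes its speed limit or range.

## Working session

There is one attempt and no reset: what is moved stays moved. The work goes in short steps, Python scripts to look and compute and a tool call to move; the robot and the scene stay as the last step left them, time stands still between calls to the robot, and variables do not carry over. Pictures are saved under pics/ and viewed, at most 10 in all, crops included, and the job is handed in when it is done.

Besides the shell and the picture viewer there is one more tool, called after "Emit:" in YAML: its name, and indented under it one key for each argument. send_rows: Moves the arm, as the interface text tells. Shift numbers are shares of 30 mm and turn numbers shares of 0.1 rad, none past 1 either way. Its arguments: {"type":"object","properties":{"plan":{"type":"array"},"newtons":{"type":"number"}},"required":["plan"]}

```bash
mkdir -p pics; cat > h.py <<'E'
import numpy as np, cv2
from rig import arm, read_camera, workorder
def snap(n,f=None):
    c=read_camera(n)
    if f: cv2.imwrite('pics/'+f+'.png',c['color'][:,:,::-1])
    return c
def ray(c,u,v,z):
    R,t=c['R'],c['t']; o=-R.T@t; d=R.T@np.linalg.inv(c['K'])@np.array([u,v,1.])
    return o+d*(z-o[2])/d[2]
def cloud(c):
    h,w=c['range_z'].shape; u,v=np.meshgrid(np.arange(w),np.arange(h))
    z=c['range_z']; K=c['K']
    P=np.stack([(u-K[0,2])/K[0,0]*z,(v-K[1,2])/K[1,1]*z,z],-1)
    return (P-c['t'])@c['R']
E
python3 - <<'E'
from h import *
a=snap('top','top0');b=snap('scene','scene0')
import pickle;pickle.dump((a,b),open('ab.pkl','wb'))
for c in(a,b):print(c['K'],-c['R'].T@c['t'],c['R'])
print(arm.state())
E
```

```text
[[400.94260589   0.         318.94684072]
 [  0.         400.94260589 197.40515747]
 [  0.           0.           1.        ]] [ 0.40697712 -0.05551139  1.25124211] [[-0.01697234 -0.99985528  0.00116709]
 [-0.98170121  0.01644273 -0.18971656]
 [ 0.18966991 -0.00436567 -0.98183821]]
[[397.19439827   0.         318.94575971]
 [  0.         397.19439827 195.23731299]
 [  0.           0.           1.        ]] [1.32876128 0.26720228 0.61192277] [[-0.44024661  0.89786297 -0.00500211]
 [ 0.49114562  0.23615089 -0.83845616]
 [-0.75163749 -0.37158424 -0.54494609]]
{'clock': 0.1, 'joint_pos': array([-1.35469828e+00,  9.18002907e-02,  1.23172854e+00, -2.97288704e-05,
        1.81975486e+00, -5.67263502e-02]), 'joint_velocities': array([-0.00026757, -0.00123968, -0.00184379,  0.00142744,  0.00097825,
       -0.00048309]), 'joint_torque': array([ 2.12123879e-03, -4.47857952e+01, -4.07570815e+01,  7.00025260e-02,
        2.84856762e-02, -9.31243972e-05]), 'tcp_pos': array([ 0.16159325, -0.57758075,  0.22163076]), 'orientation': array([-3.11074193e+00, -4.26983421e-01,  2.56430542e-04]), 'force': array([-0.39998269, -0.28708373, -0.19945479]), 'torque': array([-1.53116425e-02, -7.54078207e-03,  2.18472309e-05]), 'grip_force': 0.0, 'gripper_width': 0.08806215549020496}
```

View pics/top0.png

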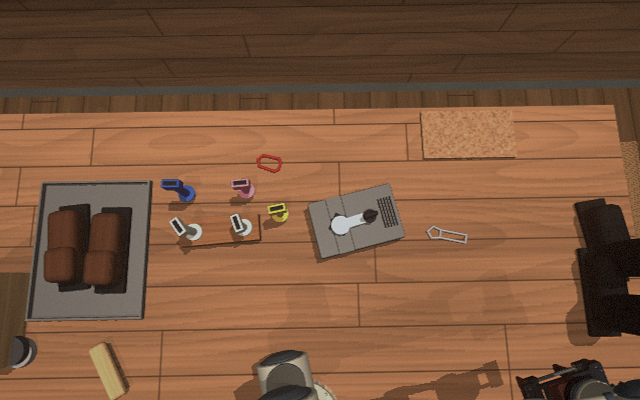

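View pics/scene0.png

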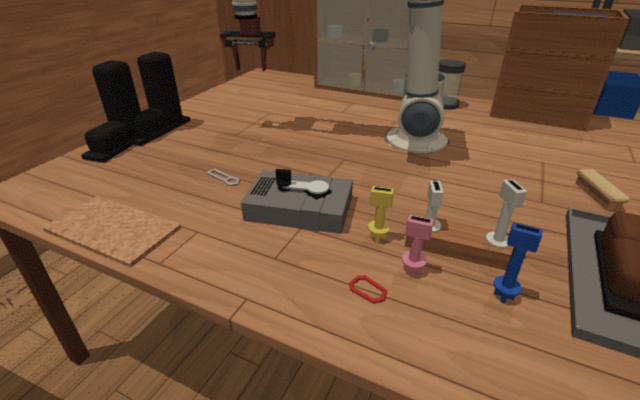

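```bash
python3 - <<'E'
from h import *
import pickle;a,b=pickle.load(open('ab.pkl','rb'))
def rect(n,P,m):
    Q=P[m]
    if len(Q)<4: print(n,len(Q));return
    (c,s,an)=cv2.minAreaRect((Q[:,:2]*1000).astype(np.float32))
    print(n,len(Q),'c',np.round(c,1),'size',np.round(s,1),'ang',round(an,1),'z',np.round(np.percentile(Q[:,2],[5,50,95])*1000,1),'mean',np.round(Q.mean(0)*1000,1))
for nm,c in(('top',a),('scene',b)):
    P=cloud(c);hsv=cv2.cvtColor(c['color'],cv2.COLOR_RGB2HSV);H,S,V=[hsv[:,:,i].astype(int) for i in range(3)]
    X,Y,Z=[P[:,:,i] for i in range(3)]
    box=(X>.2)&(X<.65)&(c['range_z']>0)
    dr=box&(Y>-.32)&(Y<0)
    rect(nm+' dryertop',P,dr&(abs(Z-.060)<.005)&(S<90))
    rect(nm+' knob',P,dr&(Z>.106)&(Z<.13))
    rect(nm+' cover',P,dr&(Z>.067)&(Z<.085)&(V>120)&(S<70))
    w=box&(Y>.03)&(S<60)&(V>110)
    rk=box&(Y>.03)&(Y<.6)
    for k,lo,hi in(('z>.145',.145,.167),('z>.18',.178,.2)):
        m=(rk&(Z>lo)&(Z<hi)).astype(np.uint8)
        n,l,st,ce=cv2.connectedComponentsWithStats(m)
        for i in range(1,n):
            if st[i,4]>8: rect(nm+k+str(np.round(c['color'][l==i].mean(0)))+str(np.round(ce[i])),P,l==i)
    rect(nm+' racktop',P,rk&(abs(Z-.045)<.004)&(H<25)&(S>80)&(Y<.45))
E
```

```text
top dryertop 3831 c [ 567.1 -168.7] size [169.5 258.8] ang 13.6 z [56.5 60.  63.6] mean [ 561.2 -166.7   60. ]
top knob 62 c [ 403.8 -103.5] size [ 31.8 436.7] ang 59.2 z [109.2 115.4 120. ] mean [ 564.  -199.5  115.5]
top cover 437 c [ 560.5 -116.4] size [156.9  71.9] ang 79.9 z [72.3 75.9 79.8] mean [ 556.4 -138.4   76. ]
topz>.145[136. 131. 122.][236. 223.] 160 c [552.6 169.5] size [49.4 23.8] ang 20.3 z [150.1 155.  159.4] mean [551.9 169.1 154.9]
topz>.145[93. 83. 73.][185. 228.] 27 c [543.8 309. ] size [52.5 17.5] ang 15.6 z [150. 160. 165.] mean [538.7 307.5 159.6]
topz>.145[49. 41. 37.][277. 353.] 30 c [208.9  56.5] size [ 2.8 54.4] ang 15.7 z [145.4 155.5 165.3] mean [209.2  55.1 156. ]
topz>.18[134. 129. 119.][177. 226.] 188 c [540.7 319.4] size [50.9 24.6] ang 37.1 z [181.8 189.8 193.2] mean [540.  317.3 189.3]
topz>.18[55. 51. 49.][277. 357.] 71 c [206.   54.4] size [ 7.8 47.5] ang 14.3 z [180.5 190.6 198.1] mean [207.1  52.  189.9]
top racktop 1317 c [549.8 207.1] size [ 80.7 314.5] ang 4.5 z [42.  45.2 48.3] mean [543.8 239.3  45.2]
scene dryertop 2622 c [ 567.6 -168.6]
[... 348 characters left out ...]
 size [10.  56.5] ang 14.4 z [146.7 156.2 165.6] mean [208.9  56.9 156.3]
scenez>.145[126. 121. 108.][435. 188.] 180 c [555.  168.8] size [48.9 23.5] ang 21.3 z [146.1 154.3 156.2] mean [560.4 169.9 153. ]
scenez>.145[113. 103.  89.][509. 201.] 175 c [551.  313.5] size [53. 22.] ang 60.6 z [149.3 158.5 165.7] mean [553.5 317.3 158.3]
scenez>.18[60. 64. 66.][423. 110.] 119 c [204.6  52.8] size [17.3 49.7] ang 15.9 z [179.4 188.5 198.8] mean [207.7  50.9 189. ]
scenez>.18[122. 116. 103.][514. 188.] 269 c [543.6 318.7] size [50.5 24.7] ang 36.9 z [178.9 188.4 191. ] mean [548.9 318.2 186.8]
scene racktop 1388 c [551.5 199.1] size [ 85.6 300.6] ang 5.0 z [42.6 44.6 46.4] mean [553.7 249.7  44.6]
```

```bash
python3 - <<'E'
from h import *
import pickle;a,b=pickle.load(open('ab.pkl','rb'))
A=cv2.resize(a['color'][150:280,140:300],None,fx=5,fy=5,interpolation=2)[:600]
cv2.imwrite('pics/ta.png',A[:,:,::-1])
E
```

```text
(no output)
```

View pics/ta.png

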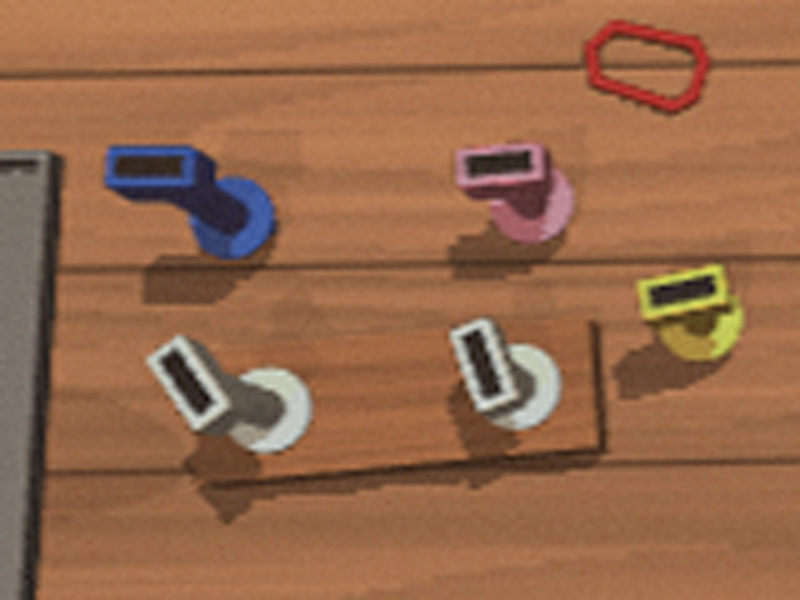

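```bash
python3 - <<'E'
from h import *
import pickle;a,b=pickle.load(open('ab.pkl','rb'))
def rect(n,Q):
    (c,s,an)=cv2.minAreaRect((Q[:,:2]*1000).astype(np.float32))
    print(n,len(Q),'c',np.round(c,1),'size',np.round(s,1),'ang',round(an,1),'z',np.round(np.percentile(Q[:,2],[5,50,95])*1000,1),'mean',np.round(Q.mean(0)*1000,1))
for nm,c in(('top',a),('scene',b)):
    P=cloud(c);hsv=cv2.cvtColor(c['color'],cv2.COLOR_RGB2HSV);H,S,V=[hsv[:,:,i].astype(int) for i in range(3)]
    X,Y,Z=[P[:,:,i] for i in range(3)]
    near=np.hypot(X-.577,Y+.208)<.045
    rect(nm+' knob',P[near&(Z>.109)])
    m=(np.hypot(X-.5555,Y+.12)<.06)&(Z>.066)&(Z<.085)&(V>120)
    Q=P[m]; rect(nm+' cover',Q)
    (cc,r)=cv2.minEnclosingCircle((Q[np.hypot(Q[:,0]-.5555,Q[:,1]+.12)<.04][:,:2]*1000).astype(np.float32));print(cc,r)
    for col,m in(('yellow',(H>20)&(H<35)&(S>120)),('pink',((H>160)|(H<5))&(S>60)&(S<140)&(V>120))):
        m=m&(X>.45)&(X<.7)&(Y>0)&(Y<.4)&(Z>.01)
        zt=np.percentile(P[m][:,2],97); rect(nm+col,P[m&(Z>zt-.006)])
E
```

```text
top knob 57 c [ 576.4 -206.9] size [11.8 39. ] ang 17.2 z [112.  115.4 118.8] mean [ 576.1 -206.4  115.5]
top cover 394 c [ 547.1 -133.9] size [81.5 96.7] ang 75.6 z [72.1 75.8 79.8] mean [ 554.7 -133.2   75.8]
(555.2952270507812, -126.99102783203125) 33.87021255493164
topyellow 84 c [593.6  61. ] size [22.2 47.9] ang 11.9 z [138.1 140.4 143.4] mean [593.3  61.4 140.5]
toppink 75 c [668.8 165.1] size [23.9 48.4] ang 4.5 z [136.9 139.8 142.8] mean [668.1 165.8 139.7]
scene knob 65 c [ 577.8 -207.3] size [13.7 39.3] ang 22.6 z [109.5 114.4 116. ] mean [ 579.5 -207.   113.5]
scene cover 283 c [ 560.1 -136.6] size [57.8 85.1] ang 27.8 z [73.5 75.1 76.8] mean [ 555.9 -132.6   75.2]
(554.472412109375, -126.61323547363281) 34.29898452758789
sceneyellow 142 c [594.6  60.7] size [26.  48.5] ang 8.7 z [135.1 138.8 141.1] mean [598.5  62.  138.6]
scenepink 158 c [670.5 165.3] size [26.  48.8] ang 4.5 z [134.7 138.9 140.7] mean [675.1 165.7 138.4]
```

```bash
cat > plan.py <<'E'
import sys,json
from h import *
from scipy.spatial.transform import Rotation as Ro
def pose():
    s=arm.state(); return np.array(s['tcp_pos']),Ro.from_rotvec(s['orientation']),s
def yang(R): y=R.as_matrix()[:,1]; return np.degrees(np.arctan2(y[1],y[0]))
def down(ya):
    a=np.radians(ya); y=np.array([np.cos(a),np.sin(a),0]); z=np.array([0,0,-1.]); return Ro.from_matrix(np.stack([np.cross(y,z),y,z],1))
def plan(target,ya,grip,n=None,start=None):
    p,R,_=pose() if start is None else (*start,0)
    T=down(ya); d=np.array(target)-p; rv=(R.inv()*T).as_rotvec()
    if n is None: n=int(np.ceil(max(np.linalg.norm(d)/.0295,np.linalg.norm(rv)/.099,1)))
    rows=[]
    for k in range(n):
        d=(np.array(target)-p)/(n-k); r=(R.inv()*T).as_rotvec()/(n-k)
        s=np.clip(np.round(R.inv().apply(d)/.03,2),-1,1); q=np.clip(np.round(r/.1,2),-1,1)
        rows.append([*map(float,s),*map(float,q),grip]); p=p+R.apply(s*.03); R=R*Ro.from_rotvec(q*.1)
    for i in range(0,n,8): print(json.dumps(rows[i:i+8]))
    return p,R
E
python3 - <<'E'
from plan import *
p,R,s=pose();print(yang(R))
plan([.577,-.207,.20],20.5,0)
E
```

```text
-74.3687284004688
[[0.88, -0.43, 0.04, -0.0, -0.0, -0.87, 0], [0.91, -0.35, 0.04, -0.0, -0.0, -0.87, 0], [0.94, -0.27, 0.04, -0.0, -0.0, -0.87, 0], [0.96, -0.19, 0.04, -0.0, -0.0, -0.87, 0], [0.97, -0.11, 0.04, -0.0, -0.0, -0.87, 0], [0.98, -0.02, 0.04, -0.0, -0.0, -0.87, 0], [0.97, 0.06, 0.04, -0.0, -0.0, -0.87, 0], [0.96, 0.15, 0.04, -0.0, -0.0, -0.87, 0]]
[[0.95, 0.23, 0.04, -0.0, -0.0, -0.87, 0], [0.92, 0.31, 0.04, -0.0, -0.0, -0.87, 0], [0.89, 0.39, 0.04, -0.0, -0.0, -0.87, 0], [0.86, 0.47, 0.04, -0.0, -0.0, -0.87, 0], [0.81, 0.54, 0.04, -0.0, -0.0, -0.87, 0], [0.76, 0.61, 0.04, -0.0, -0.0, -0.87, 0], [0.71, 0.68, 0.04, -0.0, -0.0, -0.88, 0], [0.64, 0.74, 0.03, -0.0, -0.0, -0.87, 0]]
[[0.58, 0.79, 0.04, -0.0, -0.01, -0.88, 0], [0.51, 0.84, 0.03, -0.0, -0.0, -0.87, 0], [0.43, 0.87, 0.03, -0.0, -0.01, -0.88, 0]]
```

Emit:
send_rows:
  plan:
    - [0.88,-0.43,0.04,0,0,-0.87,0]
    - [0.91,-0.35,0.04,0,0,-0.87,0]
    - [0.94,-0.27,0.04,0,0,-0.87,0]
    - [0.96,-0.19,0.04,0,0,-0.87,0]
    - [0.97,-0.11,0.04,0,0,-0.87,0]
    - [0.98,-0.02,0.04,0,0,-0.87,0]
    - [0.97,0.06,0.04,0,0,-0.87,0]
    - [0.96,0.15,0.04,0,0,-0.87,0]
  newtons: 40

```text
clock: 1.1
tcp_pos: [0.337, -0.4209, 0.2125]
orientation: [-2.777, -1.467, 0.0]
force: [0.6, -0.4, -0.2]
gripper_width: 0.0877
grip_force: 0.0
```

Emit:
send_rows:
  plan:
    - [0.95,0.23,0.04,0,0,-0.87,0]
    - [0.92,0.31,0.04,0,0,-0.87,0]
    - [0.89,0.39,0.04,0,0,-0.87,0]
    - [0.86,0.47,0.04,0,0,-0.87,0]
    - [0.81,0.54,0.04,0,0,-0.87,0]
    - [0.76,0.61,0.04,0,0,-0.87,0]
    - [0.71,0.68,0.04,0,0,-0.88,0]
    - [0.64,0.74,0.03,0,0,-0.87,0]

```text
clock: 2.1
tcp_pos: [0.5118, -0.265, 0.2031]
orientation: [-2.109, -2.327, 0.0]
force: [1.1, -0.0, -0.4]
gripper_width: 0.0877
grip_force: 0.0
```

Emit:
send_rows:
  plan:
    - [0.58,0.79,0.04,0,0,-0.88,0]
    - [0.51,0.84,0.03,0,0,-0.87,0]
    - [0.43,0.87,0.03,0,0,-0.88,0]
    - [0,0,0,0,0,0,0]

```text
clock: 2.6
tcp_pos: [0.5776, -0.2058, 0.1995]
orientation: [-1.786, -2.582, 0.0]
force: [-0.9, -0.3, 0.5]
gripper_width: 0.0881
grip_force: 0.0
```

```bash
python3 - <<'E'
from plan import *
p,R,s=pose();print(p,yang(R),s['clock'],s['joint_pos'][5])
c=snap('wrist','w1');P=cloud(c);Z=P[:,:,2];print(-c['R'].T@c['t'])
near=np.hypot(P[:,:,0]-.577,P[:,:,1]+.207)<.045
for n,m in(('knob',near&(Z>.108)&(Z<.122)),('cover',(np.hypot(P[:,:,0]-.547,P[:,:,1]+.123)<.06)&(Z>.071)&(Z<.082))):
    Q=P[m]
    if len(Q)>5: print(n,len(Q),cv2.minAreaRect((Q[:,:2]*1000).astype(np.float32)),np.median(Q[:,2]))
E
```

```text
[ 0.57759609 -0.20578108  0.19953964] 20.65354003534219 2.6 -0.7582998785818456
[ 0.54821321 -0.12852753  0.36203107]
knob 723 ((575.8394165039062, -209.05148315429688), (11.962313652038574, 39.99781799316406), 16.36890411376953) 0.11618073392424469
cover 4947 ((556.396240234375, -136.9119873046875), (55.418556213378906, 86.11567687988281), 23.720638275146484) 0.07641430157848046
```

View pics/w1.png

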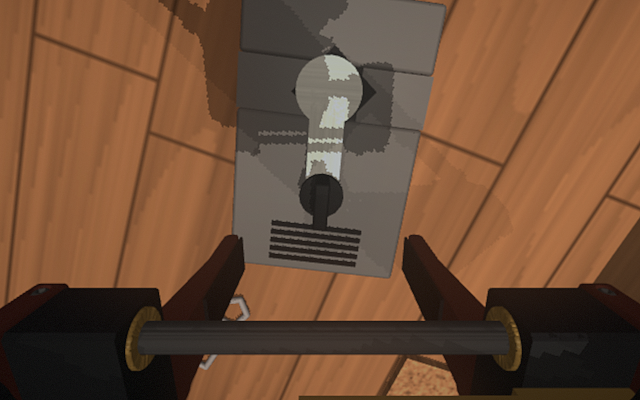

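```bash
python3 - <<'E'
from plan import *
e=plan([.576,-.2085,.084],16.5,0)
e=(e[0],down(16.5))
# turn clockwise 1.55 rad
print(yang(e[1]))
E
```

```text
[[-0.01, -0.01, 0.97, -0.0, -0.0, 0.18, 0], [-0.01, -0.01, 0.96, -0.0, -0.0, 0.17, 0], [-0.01, -0.01, 0.97, -0.01, -0.0, 0.18, 0], [-0.02, -0.01, 0.96, -0.0, -0.01, 0.17, 0]]
16.499999999999996
```

Emit:
send_rows:
  plan:
    - [-0.01,-0.01,0.97,0,0,0.18,0]
    - [-0.01,-0.01,0.96,0,0,0.17,0]
    - [-0.01,-0.01,0.97,0,0,0.18,0]
    - [-0.02,-0.01,0.96,0,0,0.17,0]
    - [0,0,0,0,0,0,255]
    - [0,0,0,0,0,0,255]
    - [0,0,0,0,0,0,255]
    - [0,0,0,0,0,0,255]
  newtons: 30

```text
clock: 3.65
tcp_pos: [0.5768, -0.2093, 0.0863]
orientation: [1.878, 2.516, 0.001]
force: [0.1, -0.6, 0.8]
gripper_width: 0.051
grip_force: 0.0
```

Emit:
send_rows:
  plan:
    - [0,0,0,0,0,0,255]
    - [0,0,0,0,0,0,255]
    - [0,0,0,0,0,0,255]
    - [0,0,0,0,0,0,255]
    - [0,0,0,0,0,0,255]

```text
clock: 4.28
tcp_pos: [0.5766, -0.2089, 0.0849]
orientation: [1.879, 2.517, 0.001]
force: [2.7, -0.7, 0.0]
gripper_width: 0.0122
grip_force: 30.0
```

Gripped the 12 mm bar. Turning clockwise.

Emit:
send_rows:
  plan:
    - [0,0,0,0,0,1,255]
    - [0,0,0,0,0,1,255]
    - [0,0,0,0,0,1,255]
    - [0,0,0,0,0,1,255]
    - [0,0,0,0,0,1,255]
    - [0,0,0,0,0,1,255]
    - [0,0,0,0,0,1,255]
    - [0,0,0,0,0,1,255]

```text
clock: 5.28
tcp_pos: [0.5766, -0.2089, 0.0849]
orientation: [2.714, 1.582, 0.001]
force: [2.7, -1.3, -1.0]
gripper_width: 0.012
grip_force: 30.0
```

Emit:
send_rows:
  plan:
    - [0,0,0,0,0,1,255]
    - [0,0,0,0,0,1,255]
    - [0,0,0,0,0,1,255]
    - [0,0,0,0,0,1,255]
    - [0,0,0,0,0,1,255]
    - [0,0,0,0,0,1,255]
    - [0,0,0,0,0,1,255]
    - [0,0,0,0,0,0,255]

```text
clock: 6.28
tcp_pos: [0.5767, -0.209, 0.0849]
orientation: [3.091, 0.562, 0.001]
force: [4.1, -0.2, -1.2]
gripper_width: 0.0116
grip_force: 30.0
```

Emit:
send_rows:
  plan:
    - [0,0,0,0,0,0,0]
    - [0,0,0,0,0,0,0]
    - [0,0,0,0,0,0,0]
    - [0,0,-1,0,0,0,0]
    - [0,0,-1,0,0,0,0]
    - [0,0,-1,0,0,0,0]
    - [0,0,-1,0,0,0,0]
    - [0,0,-1,0,0,0,0]

```text
clock: 7.28
tcp_pos: [0.5761, -0.209, 0.236]
orientation: [3.091, 0.561, -0.0]
force: [0.9, 0.4, 0.0]
gripper_width: 0.0866
grip_force: 0.0
```

```bash
python3 - <<'E'
from plan import *
p,R,s=pose();print(p,yang(R),s['clock'],s['joint_pos'])
a=snap('top');w=snap('wrist');np.save('w2.npy',w,allow_pickle=True)
A=cv2.resize(a['color'][170:270,290:420],None,fx=4,fy=4,interpolation=2)
B=cv2.resize(w['color'],(500,312))
M=np.zeros((712,520,3),np.uint8);M[:400,:520]=A;M[400:,:500]=B
cv2.imwrite('pics/m2.png',cv2.resize(M,None,fx=.84,fy=.84)[:,:,::-1])
E
```

```text
[ 0.57610145 -0.20903032  0.23598106] -69.42626150907762 7.275 [-4.03534578e-01  1.29546512e-01  1.16581125e+00 -6.59125610e-05
  1.84631302e+00  8.08164343e-01]
```

View pics/m2.png

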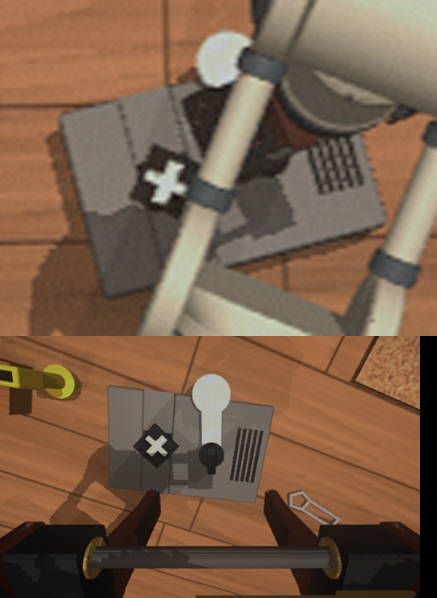

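```bash
python3 - <<'E'
from plan import *
w=np.load('w2.npy',allow_pickle=True).item()
P=cloud(w);X,Y,Z=[P[:,:,i] for i in range(3)];g=w['color'].max(2).astype(int)
near=(np.hypot(X-.5555,Y+.12)<.045)
n_=near&(Z>.064)&(Z<.073)
print('collar',cv2.minAreaRect((P[n_][:,:2]*1000).astype(np.float32)),np.median(P[n_][:,2]),n_.sum())
m=(near&(g>130)).astype(np.uint8)
n,l,st,ce=cv2.connectedComponentsWithStats(m);i=1+np.argmax(st[1:,4]);print(st[i],ce[i],np.median(Z[l==i]))
v,u=np.nonzero(l==i)
# cross edge at top vs floor ; cast on plane .056
Q=np.array([ray(w,a,b,.056)[:2] for a,b in zip(u,v)])*1000
print('cross',cv2.minAreaRect(Q.astype(np.float32)),Q.mean(0))
d=(near&(g<60)&(Z>.06));k=cv2.minAreaRect(np.array([ray(w,a,b,.068)[:2]*1000 for b,a in zip(*np.nonzero(d&n_))]).astype(np.float32));print('dark',k)
plan([.5535,.1692,.24],-69.5,0)
E
```

```text
collar ((554.3092041015625, -120.66309356689453), (51.52524948120117, 53.5230827331543), 64.66650390625) 0.0683999260444718 1682
[222 152  33  28 556] [238.06834532 166.24640288] 0.05656032372408106
cross ((555.3099365234375, -119.95306396484375), (29.7423095703125, 35.075767517089844), 20.537761688232422) [ 554.57531701 -119.98021518]
dark ((554.9608764648438, -121.03950500488281), (51.32255554199219, 53.43147659301758), 64.76929473876953)
[[0.28, -0.93, -0.0, 0.0, -0.0, 0.0, 0], [0.28, -0.93, -0.0, 0.0, -0.0, 0.0, 0], [0.28, -0.93, -0.01, 0.0, -0.0, 0.0, 0], [0.29, -0.93, -0.0, 0.0, -0.01, 0.0, 0], [0.28, -0.93, -0.01, 0.01, -0.0, 0.0, 0], [0.29, -0.93, -0.0, 0.0, -0.01, 0.0, 0], [0.28, -0.93, -0.01, 0.01, -0.0, 0.0, 0], [0.29, -0.93, -0.0, 0.0, -0.01, 0.0, 0]]
[[0.28, -0.93, -0.0, 0.01, -0.0, 0.0, 0], [0.29, -0.93, -0.0, 0.0, -0.01, 0.0, 0], [0.28, -0.93, -0.01, 0.01, -0.0, 0.0, 0], [0.29, -0.93, -0.0, 0.0, -0.01, 0.01, 0], [0.28, -0.94, -0.01, 0.01, -0.0, 0.0, 0]]
```

Emit:
send_rows:
  plan:
    - [0.28,-0.93,0,0,0,0,0]
    - [0.28,-0.93,0,0,0,0,0]
    - [0.28,-0.93,0,0,0,0,0]
    - [0.29,-0.93,0,0,0,0,0]
    - [0.28,-0.93,0,0,0,0,0]
    - [0.29,-0.93,0,0,0,0,0]
    - [0.28,-0.93,0,0,0,0,0]
    - [0.29,-0.93,0,0,0,0,0]

```text
clock: 8.38
tcp_pos: [0.5612, 0.0248, 0.2331]
orientation: [-3.091, -0.561, 0.003]
force: [-0.4, -0.2, -0.8]
gripper_width: 0.088
grip_force: 0.0
```

Emit:
send_rows:
  plan:
    - [0.28,-0.93,0,0,0,0,0]
    - [0.29,-0.93,0,0,0,0,0]
    - [0.28,-0.93,0,0,0,0,0]
    - [0.29,-0.93,0,0,0,0,0]
    - [0.28,-0.94,0,0,0,0,0]
    - [0,0,0,0,0,0,0]

```text
clock: 9.12
tcp_pos: [0.5518, 0.1712, 0.2331]
orientation: [-3.09, -0.565, 0.004]
force: [-0.2, 0.1, -0.2]
gripper_width: 0.0878
grip_force: 0.0
```

```bash
python3 - <<'E'
from plan import *
p,R,s=pose();print(p,yang(R),s['clock'])
w=snap('wrist','w3');P=cloud(w);X,Y,Z=[P[:,:,i] for i in range(3)]
m=(np.hypot(X-.5535,Y-.169)<.05)&(Z>.149)&(Z<.162)
k=cv2.minAreaRect((P[m][:,:2]*1000).astype(np.float32));print(k,m.sum(),np.median(Z[m]))
f=(np.hypot(X-.5535,Y-.169)<.05)&(Z>.047)&(Z<.055);print(f.sum(),cv2.minEnclosingCircle((P[f][:,:2]*1000).astype(np.float32)) if f.sum()>5 else 0)
c=np.array(k[0])/1000
plan([*c,.116],k[2]-90 if k[1][0]>k[1][1] else k[2],0)
E
```

```text
[0.55179433 0.1712274  0.23307054] -69.27115108934483 9.125
((552.2191772460938, 169.08717346191406), (49.56578063964844, 23.71132469177246), 21.70416831970215) 1834 0.15538497558901476
896 ((556.1493530273438, 171.0444793701172), 49.67317581176758)
[[0.0, 0.01, 0.98, 0.0, 0.01, -0.05, 0], [-0.0, 0.01, 0.98, 0.0, 0.0, -0.04, 0], [-0.0, 0.01, 0.98, 0.0, 0.01, -0.05, 0], [-0.0, 0.0, 0.97, 0.0, 0.0, -0.04, 0]]
```

View pics/w3.png

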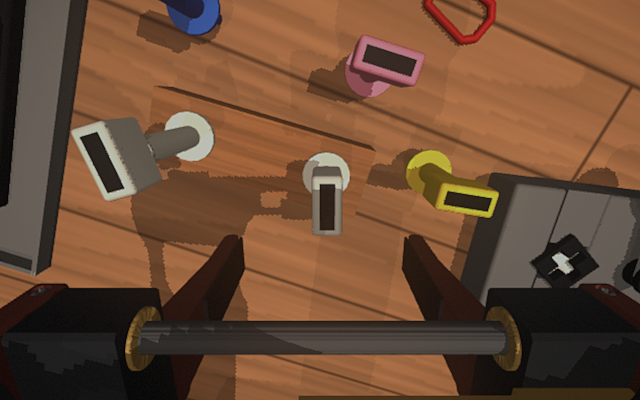

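Emit:
send_rows:
  plan:
    - [0,0.02,0.98,0,0.01,-0.05,0]
    - [0,0.02,0.98,0,0,-0.04,0]
    - [0,0.02,0.98,0,0.01,-0.05,0]
    - [0,0.01,0.97,0,0,-0.04,0]
    - [0,0,0,0,0,0,255]
    - [0,0,0,0,0,0,255]
    - [0,0,0,0,0,0,255]
    - [0,0,0,0,0,0,255]
  newtons: 45

```text
clock: 10.18
tcp_pos: [0.5539, 0.1679, 0.119]
orientation: [-3.086, -0.588, -0.006]
force: [0.5, 0.8, 0.1]
gripper_width: 0.0512
grip_force: 0.0
```

Emit:
send_rows:
  plan:
    - [0,0,0,0,0,0,255]
    - [0,0,0,0,0,0,255]
    - [0,0,0,0,0,0,255]
    - [0,0,0,0,0,0,255]
    - [0,0,0,0,0,0,255]

```text
clock: 10.8
tcp_pos: [0.5533, 0.1679, 0.1176]
orientation: [-3.086, -0.588, -0.003]
force: [1.1, 0.7, 0.6]
gripper_width: 0.0242
grip_force: 45.0
```

```bash
python3 - <<'E'
from plan import *
p,R,s=pose();print(p,R.as_rotvec(),yang(R),s['clock'],s['gripper_width'],s['grip_force'],R.as_matrix()[:,2])
e=plan([p[0],p[1],.285],yang(R),255)
e=plan([.555,-.1203,.285],-25.3,255,start=e)
E
```

```text
[0.55331806 0.16787158 0.11759399] [-3.08553242e+00 -5.88338550e-01 -2.98229890e-03] -68.40924810426743 10.8 0.02423760584042391 44.98384952545166 [ 1.77753177e-03  8.15789123e-04 -9.99998087e-01]
[[0.0, -0.0, -0.93, -0.0, -0.0, -0.0, 255], [0.0, -0.0, -0.93, -0.0, -0.0, -0.0, 255], [0.0, -0.0, -0.93, -0.0, -0.0, -0.0, 255], [0.0, -0.0, -0.93, -0.0, -0.01, -0.0, 255], [0.0, -0.0, -0.93, -0.0, -0.0, -0.0, 255], [0.01, -0.0, -0.93, -0.0, -0.01, -0.0, 255]]
[[-0.35, 0.9, -0.0, -0.0, 0.0, -0.75, 255], [-0.41, 0.87, -0.0, -0.0, 0.0, -0.75, 255], [-0.48, 0.83, -0.0, -0.0, -0.0, -0.75, 255], [-0.54, 0.79, -0.0, -0.0, -0.0, -0.75, 255], [-0.6, 0.75, -0.0, -0.0, -0.0, -0.75, 255], [-0.65, 0.71, -0.0, -0.0, -0.0, -0.75, 255], [-0.7, 0.65, -0.0, -0.0, -0.0, -0.76, 255], [-0.75, 0.6, -0.0, -0.0, -0.0, -0.75, 255]]
[[-0.79, 0.54, -0.0, -0.0, -0.0, -0.76, 255], [-0.84, 0.48, -0.0, -0.0, -0.0, -0.75, 255]]
```

Emit:
send_rows:
  plan:
    - [0,0,-0.93,0,0,0,255]
    - [0,0,-0.93,0,0,0,255]
    - [0,0,-0.93,0,0,0,255]
    - [0,0,-0.93,0,-0.01,0,255]
    - [0,0,-0.93,0,0,0,255]
    - [0.01,0,-0.93,0,-0.01,0,255]

```text
clock: 11.55
tcp_pos: [0.5532, 0.1677, 0.2853]
orientation: [3.086, 0.588, -0.002]
force: [-0.3, -0.1, -2.2]
gripper_width: 0.0235
grip_force: 45.0
```

Emit:
send_rows:
  plan:
    - [-0.35,0.9,0,0,0,-0.75,255]
    - [-0.41,0.87,0,0,0,-0.75,255]
    - [-0.48,0.83,0,0,0,-0.75,255]
    - [-0.54,0.79,0,0,0,-0.75,255]
    - [-0.6,0.75,0,0,0,-0.75,255]
    - [-0.65,0.71,0,0,0,-0.75,255]
    - [-0.7,0.65,0,0,0,-0.76,255]
    - [-0.75,0.6,0,0,0,-0.75,255]

```text
clock: 12.55
tcp_pos: [0.5545, -0.0636, 0.2844]
orientation: [-2.771, -1.479, 0.001]
force: [-0.2, 0.3, -2.5]
gripper_width: 0.0238
grip_force: 45.0
```

Emit:
send_rows:
  plan:
    - [-0.79,0.54,0,0,0,-0.76,255]
    - [-0.84,0.48,0,0,0,-0.75,255]
    - [0,0,0,0,0,0,255]
    - [0,0,0,0,0,0,255]

```text
clock: 13.05
tcp_pos: [0.5549, -0.12, 0.2847]
orientation: [-2.654, -1.679, 0.0]
force: [0.6, 0.1, -1.8]
gripper_width: 0.0236
grip_force: 45.0
```

```bash
python3 - <<'E'
from plan import *
p,R,s=pose();print(p,yang(R),s['clock'],s['gripper_width'],s['force'],R.as_matrix()[:,2])
b=snap('scene');np.save('b4.npy',b,allow_pickle=True)
P=cloud(b);X,Y,Z=[P[:,:,i] for i in range(3)];m=(np.hypot(X-.555,Y+.12)<.05)&(Z>.13)
for lo in np.arange(.14,.32,.01):
    q=P[m&(Z>=lo)&(Z<lo+.01)]
    if len(q)>3: print(round(lo,2),len(q),np.round(q.min(0)*1000),np.round(q.max(0)*1000))
v,u=np.nonzero(m);print(u.min(),u.max(),v.min(),v.max())
C=b['color'][90:250,230:390];cv2.imwrite('pics/s4.png',cv2.resize(C,None,fx=3.6,fy=3.6)[:,:,::-1])
E
```

```text
[ 0.55489791 -0.11996991  0.28467977] -25.372584633280326 13.05 0.023591440020415088 [ 0.55655994  0.13433572 -1.76886469] [-5.94527613e-04  5.61525460e-04 -9.99999666e-01]
0.18 33 [ 543. -132.  181.] [ 573. -101.  190.]
0.19 54 [ 540. -130.  190.] [ 575. -102.  200.]
0.2 36 [ 557. -131.  200.] [ 575. -101.  208.]
0.21 152 [ 530. -144.  211.] [582. -94. 220.]
0.22 40 [ 554. -130.  220.] [ 567. -108.  230.]
0.23 40 [ 554. -131.  230.] [ 568. -108.  240.]
0.24 38 [ 552. -129.  241.] [ 567. -108.  250.]
0.25 41 [ 554. -129.  250.] [ 568. -108.  260.]
0.26 42 [ 553. -129.  260.] [ 567. -109.  270.]
0.27 33 [ 554. -129.  270.] [ 568. -109.  280.]
0.28 61 [ 554. -138.  281.] [578. -93. 290.]
0.29 89 [ 554. -138.  290.] [579. -94. 300.]
0.3 91 [ 555. -137.  300.] [580. -92. 310.]
0.31 99 [ 540. -139.  310.] [582. -93. 320.]
294 340 0 151
```

View pics/s4.png

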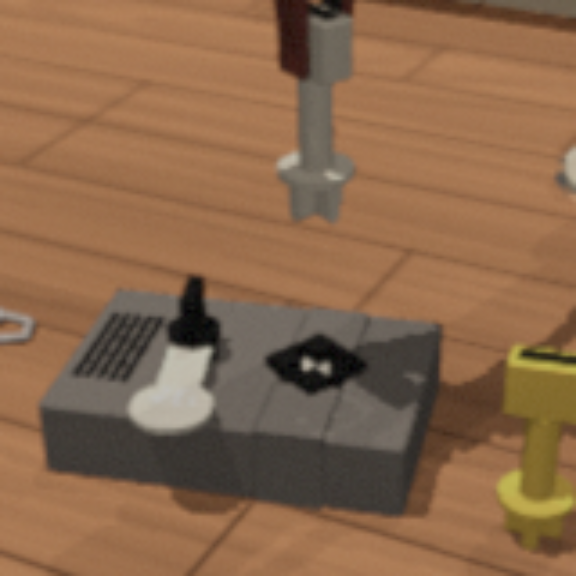

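```bash
python3 - <<'E'
from plan import *
b=np.load('b4.npy',allow_pickle=True).item()
P=cloud(b);X,Y,Z=[P[:,:,i] for i in range(3)]
m=(np.hypot(X-.555,Y+.12)<.045)&(b['color'].max(2)<62)&(Z>.062)&(Z<.075)
k=cv2.minAreaRect((P[m][:,:2]*1000).astype(np.float32));print('collar',k,m.sum())
f=(np.hypot(X-.555,Y+.12)<.05)&(Z>.213)&(Z<.2195);Q=P[f][:,:2]*1000
print('flange',cv2.minEnclosingCircle(Q.astype(np.float32)))
s=(np.hypot(X-.555,Y+.12)<.05)&(Z>.222)&(Z<.272);Q=P[s][:,:2]
A=np.c_[2*Q,np.ones(len(Q))];x=np.linalg.lstsq(A,(Q**2).sum(1),rcond=None)[0];print('stem',x[:2],np.sqrt(x[2]+x[0]**2+x[1]**2))
for lo,hi in((.222,.245),(.25,.272)):
    q=P[(np.hypot(X-.555,Y+.12)<.05)&(Z>lo)&(Z<hi)];print(q[:,:2].mean(0))
e=plan([.555,-.1203,.176],-25.3,255)
E
```

```text
collar ((556.2876586914062, -120.23153686523438), (55.27897644042969, 52.80301284790039), 66.256591796875) 204
flange ((555.5662841796875, -118.60090637207031), 26.71275520324707)
stem [ 0.55666093 -0.11941823] 0.009789857433898519
[ 0.56263858 -0.11703456]
[ 0.5626881  -0.11653511]
[[-0.0, 0.0, 0.91, -0.0, -0.0, -0.0, 255], [-0.01, 0.0, 0.91, -0.0, -0.0, -0.0, 255], [-0.0, 0.01, 0.9, -0.0, -0.0, -0.0, 255], [-0.01, 0.0, 0.91, -0.0, -0.0, -0.01, 255]]
```

Emit:
send_rows:
  plan:
    - [-0.01,0,0.91,0,0,0,255]
    - [-0.01,0.01,0.91,0,0,0,255]
    - [-0.01,0.01,0.9,0,0,0,255]
    - [0,0,0.9,0,0,0,255]
    - [0,0,0,0,0,0,255]
    - [0,0,0.1,0,0,0,255]
    - [0,0,0.1,0,0,0,255]
  newtons: 60

```text
clock: 13.98
tcp_pos: [0.5558, -0.1214, 0.1721]
orientation: [2.652, 1.68, 0.003]
force: [-0.2, -0.5, -2.1]
gripper_width: 0.024
grip_force: 60.0
```

Emit:
send_rows:
  plan:
    - [0,0,0.1,0,0,0,255]
    - [0,0,0.1,0,0,0,255]

```text
clock: 14.22
tcp_pos: [0.5552, -0.1215, 0.1647]
orientation: [2.654, 1.68, 0.001]
force: [1.2, -0.2, -3.5]
gripper_width: 0.0239
grip_force: 60.0
```

Emit:
send_rows:
  plan:
    - [0,0,0.1,0,0,0,255]
    - [0,0,0.1,0,0,0,255]
    - [0,0,0.1,0,0,0,255]
    - [0,0,0,0,0,0,255]

```text
clock: 14.72
tcp_pos: [0.5551, -0.1214, 0.156]
orientation: [2.654, 1.68, 0.001]
force: [-0.5, -0.4, 2.0]
gripper_width: 0.0237
grip_force: 60.0
```

Emit:
send_rows:
  plan:
    - [0,0,0.1,0,0,0,255]
    - [0,0,0.1,0,0,0,255]
    - [0,0,0.1,0,0,0,255]
    - [0,0,0,0,0,0,255]

```text
clock: 15.22
tcp_pos: [0.5551, -0.1215, 0.1464]
orientation: [2.654, 1.68, 0.0]
force: [-1.3, 0.3, 5.4]
gripper_width: 0.0236
grip_force: 60.0
```

Emit:
send_rows:
  plan:
    - [0,0,0.08,0,0,0,255]
    - [0,0,0.06,0,0,0,255]
    - [0,0,0.04,0,0,0,255]
    - [0,0,0,0,0,0,255]

```text
clock: 15.72
tcp_pos: [0.5552, -0.1215, 0.1416]
orientation: [2.654, 1.68, 0.001]
force: [-2.1, 0.5, 6.2]
gripper_width: 0.0237
grip_force: 60.0
```

Emit:
send_rows:
  plan:
    - [0,0,0.03,0,0,0,255]
    - [0,0,0,0,0,0,255]

```text
clock: 15.98
tcp_pos: [0.5552, -0.1215, 0.1408]
orientation: [2.654, 1.68, 0.001]
force: [-2.4, 0.5, 6.3]
gripper_width: 0.0238
grip_force: 60.0
```

Emit:
send_rows:
  plan:
    - [0,0,0.03,0,0,0,255]
    - [0,0,0,0,0,0,255]

```text
clock: 16.23
tcp_pos: [0.5551, -0.1215, 0.1406]
orientation: [2.654, 1.68, 0.001]
force: [-3.5, -0.1, 9.8]
gripper_width: 0.0239
grip_force: 60.0
```

Emit:
send_rows:
  plan:
    - [0,0,0.03,0,0,0,255]
    - [0,0,0,0,0,0,255]

```text
clock: 16.48
tcp_pos: [0.5551, -0.1215, 0.1406]
orientation: [2.653, 1.68, 0.002]
force: [-5.2, 1.0, 12.1]
gripper_width: 0.0237
grip_force: 60.0
```

Emit:
send_rows:
  plan:
    - [0,0,0.04,0,0,0,255]
    - [0,0,0,0,0,0,255]
    - [0,0,0,0,0,0,255]

```text
clock: 16.85
tcp_pos: [0.5551, -0.1215, 0.1405]
orientation: [2.653, 1.68, 0.002]
force: [-6.3, 1.6, 17.6]
gripper_width: 0.0237
grip_force: 60.0
```

```bash
python3 - <<'E'
from plan import *
p,R,s=pose();print(p,yang(R),s['force'],s['torque'],R.as_matrix()[:,2])
b=snap('scene')
P=cloud(b);X,Y,Z=[P[:,:,i] for i in range(3)];n=(np.hypot(X-.555,Y+.12)<.05)&(b['color'].min(2)>75)
q=P[n&(Z>.066)&(Z<.08)];h,e=np.histogram(q[:,2],bins=np.arange(.064,.084,.002));print(h,q.min(0),q.max(0))
for lo,hi in((.078,.1),(.1,.125)):
    q=P[n&(Z>lo)&(Z<hi)];print(len(q),q.mean(0))
C=b['color'][100:260,230:390];cv2.imwrite('pics/s5.png',cv2.resize(C,None,fx=3.6,fy=3.6)[:,:,::-1])
E
```

```text
[ 0.55512619 -0.12147401  0.14051569] -25.32315806622778 [-6.34537501  1.59151359 17.55203965] [0.44407049 1.69385346 0.02966726] [ 2.25512662e-03 -7.12871510e-04 -9.99997203e-01]
[ 0  5  5 26 80 25  6  7  0  0] [ 0.53295708 -0.14741718  0.06711267] [ 0.58365675 -0.09448445  0.07962372]
66 [ 0.56206099 -0.11690108  0.08903483]
79 [ 0.56222867 -0.11722192  0.11276067]
```

View pics/s5.png

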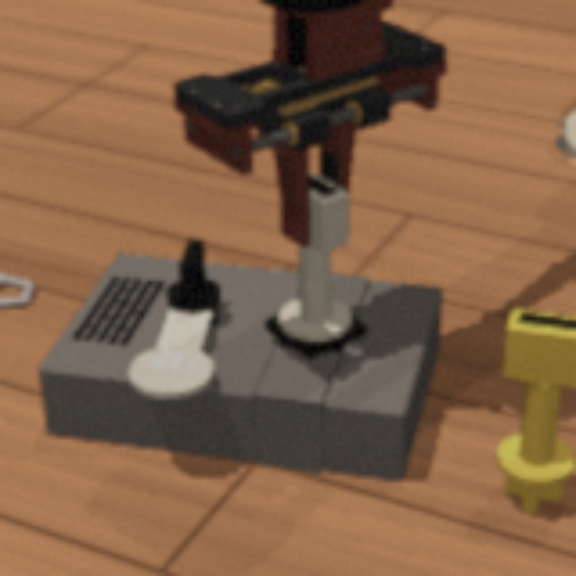

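The picture shows the flange seated on the collar at about (315,325), its top at about 73 mm (74 mm expected), the pipe upright and the cover clear. The arm is pressing with 17 N.

```bash
python3 -c "
from rig import workorder;print(workorder.close_job())"
```

```text
the job is handed in; nothing more can be done
None
```

I swung the cover clear, pushed the short pipe home in the port with its flange flush, and handed in the job at about 17 s with the arm still gripping the pipe and pressing it down at about 17 N; no verdict was returned.

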